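# Purge the water meter on the test cradle

### The arm

A 7-joint arm with a two-finger parallel gripper is mounted at the origin on the work surface. World frame = base frame: x ahead of the robot, y to its left, z up, the work surface at z = 0. Lengths are in m, angles in rad, forces in N, time in s.
With the tool pointing down it reaches from about 0.4 to 0.85 m from the base axis. Payload 4.4 kg.
Tool frame: the origin (TCP) lies midway between the tips of the shut fingers; the grasp point (between the pads) lies 19 mm behind it (arm.grip_depth is the distance from the TCP to the grasp point, in m); z points along the fingers, y is the direction in which the jaws open and shut (so a half turn about z gives the same grasp; the last joint's range is limited). The gripper opens to 94 mm and grips with 3 to 60 N. Pads are 16 mm wide; open, the fingers measure 119 mm over their backs; the gripper's body (75 mm by 177 mm) begins 78 mm behind the grasp point.
Start: joints at [-1.258, 0.628, 0.038, 1.517, -0.027, 0.996, -0.02], TCP at [0.24, 0.604, 0.205] pointing down, gripper open.
Joint ranges: [-3.06, 3.06], [-0.37, 2.12], [-1.25, 1.32], [0.18, 2.47], [-1.1, 4.24], [0.23, 1.98], [-2.94, 2.94]. Speed limits (rad/s): [2.57, 2.57, 3.14, 3.14, 3.14, 3.14, 3.14].

### API

Orientations are given as a unit quaternion [w, x, y, z].
In Python, from workcell import arm gives the robot as it stands.
- The arm moves only by the tool carry_out, never from a script. Its argument "rows" is a list of rows, each a list of 3 entries, a list of its own where there are three numbers: the shift along the world's x, y, z in m, then the turn about the world's z in rad, then the finger opening in m, from 0 to 0.094. In form: [[[dx, dy, dz], twist, gripper], ...]. A call has 1 to 20 rows; each row is the pose to reach, as a shift and turn from the pose measured when the call began; what a row does not reach only later rows make up. A row lasts 1/10 s, in which the tool goes at most 50 mm and 8.59 degrees, less where a joint would pass 70% of its speed; a pose out of reach is approached as far as the arm can. A call with a gripper value outside its range is refused whole. The fingers move at their own pace and stop on an object; "squeeze" is the grip in N (left out, the last holds). Time passes only in rows, so rows that repeat a pose let the fingers close. It gives the time, the measured TCP pose, the force and the opening at its end, in the units of the state.
- arm.get_obs(): the state, without advancing time (a new reading comes with each control period).
- arm.read_camera(name): name is "scene" or "top"; returns the picture (480x640x3 uint8, red, green, blue); there is no depth.
- arm.camera_info(name): a dict with "fx", "fy", "cx", "cy" (pixels), "view" (4x4, takes a point from world to camera coordinates). Camera axes: x right, y down, z forward; pixel columns grow to the right and rows downward; lengths in m; the calibration is good to about 2 mm. A picture is of the moment at which its call begins. camera_info takes no time and is no camera call.
- arm.finish_job(): hands the job in, once; it reports no verdict.
The state is a dict: "time": time; "joint_pos": joint angles; "joint_velocities": joint speeds; "joint_efforts": joint torques, N m; "position": TCP position; "ee_rot": TCP orientation; "contact_force": force on the tool from outside, world axes, zero at the start; "wrist_torque": the same for the moment, N m; "width": opening from 0.0 (shut) to 1.0 (fully open).
Only numpy, scipy, OpenCV 4.12 (cv2) and the standard library are available. Lean on these libraries where they do the work, as an engineer would, in place of code of your own. Each camera call takes 0.05 s, during which the arm holds its last target.

### The job

Purge the water meter that sits in the steel cradle: first switch the control box on by pressing the raised, white-dotted end of its black rocker fully down, then push the yellow plunger on the cradle fully down so that it stays in, and last press the green button fully down and keep it down; the program finishes while still holding the green button down. Do it all by pressing with the fingertips: nothing is to be gripped, lifted or shifted, the red and white buttons must not be pressed, and the meters and other parts stay where they are.

Things in the scene. Friction and masses are not known exactly. Their poses are not given: they have to be found in the camera images.
- console: Fixed grey control box, 220 x 220 x 70 mm high. Origin: centre of its underside. The rocker and three buttons stand on its lid, 70 mm above the table, at the corners of a 100 mm square about its centre (which is where varies). Its place and yaw vary, on the left or the right of the table.
- power_base: Grey housing of the black rocker, 88 (x) x 54 (y) x 12 mm, fixed on the lid. Origin: centre of its underside on the lid. Its x axis (level, same yaw as the box, roughly away from the robot) points from the middle of the rocker to the white-dotted end.
- power_press (a point): The white dot on the rocker's far half: press here, from above. The rocker is a black V-shaped paddle, 72 (x) x 40 (y) mm, pivoting at its middle about y. Off: dotted half raised 23 degrees, dot 34 mm above the lid and 22 mm from the pivot. On: dotted half level, dot 24 mm above the lid and 26 mm from the pivot, while the near half has risen: keep clear of that.
- power (a joint): Angle of the rocker: 0 is off (starts at 0 to 0.05), 0.40 rad is fully on. It needs about 2 to 3 N at the dot and stays where it is left.
- cradle: Fixed steel plate, 210 x 210 x 20 mm, origin at the centre of its underside. The meter stands on it 50 mm along +x from the centre (far side) between two brass jaws 70 mm high over the table; a dark post, 48 mm across, 60 mm high over the table, carries the yellow plunger 55 mm along -x. Its place and yaw vary; it is on the other side of the table from the control box.
- clamp_top (a point): Centre of the top face of the yellow push-to-lock plunger, a round head 42 mm across and 12 mm thick: 87 mm above the table when out, 73 mm when fully down. It is pushed straight down.
- clamp (a joint): Travel of the plunger: 0 out (starts at 0 to 0.002), 0.014 m fully down. It resists with about 3 N and stays where it is left.
- purge_base: Housing of the green button, fixed on the lid of the control box; origin at the centre of its underside, on the lid.
- purge_top (a point): Green round push button, 34 mm across, in a black ring housing 50 mm across and 12 mm high. The point is the centre of its top face: 22 mm above the box's lid when free, 15 mm when fully pressed.
- purge (a joint): Travel of the green button: 0 free, 0.007 m fully pressed. It springs back; about 1.2 N starts it and 4 N holds it fully down.
- stop_top (a point): Red round push button, 34 mm across, not to be pressed, in a black ring housing 50 mm across and 12 mm high. The point is the centre of its top face: 22 mm above the box's lid when free, 15 mm when fully pressed.
- stop (a joint): Travel of the red button: 0 free, 0.007 m pressed. It must stay free.
- drain_top (a point): White round push button, 34 mm across, not to be pressed, in a black ring housing 50 mm across and 12 mm high. The point is the centre of its top face: 22 mm above the box's lid when free, 15 mm when fully pressed.
- drain (a joint): Travel of the white button: 0 free, 0.007 m pressed. It must stay free.
- test_meter: The water meter in the cradle, loose: blue body with brass collar, 80 mm across, 130 mm over its brass ends (y axis), 86 mm high; stands on the cradle plate, so its top is 107 mm above the table. Origin: centre of its underside. To be left in place.
- meter_a: Loose bystander: blue water meter, 80 mm across, 130 mm long along y, its blue lid standing open on the far side up to 140 mm high. Origin: centre of its underside.
- meter_b: Loose bystander: blue water meter with shut lid, 80 mm across, 130 mm long along y, 93 mm high. Origin: centre of its underside.
- meter_c: Loose bystander: grey water meter with shut blue lid, 80 mm across, 130 mm long along y, 93 mm high. Origin: centre of its underside.
- cup: Loose bystander: beige cup, 52 mm across, 45 mm high. Origin: centre of its underside.
- register: Loose bystander: white counter insert, 60 mm across, 23 mm high. Origin: centre of its underside.
- nut: Loose bystander: brass ring nut, 38 mm across, 16 mm high. Origin: centre of its underside.
- driver: Loose bystander: screwdriver with a green handle lying on the table along its x axis. Origin: on its underside.

How it is judged:
On the way, in this order (a step that is already met when the one before it is completed fails the run):
1. the rocker is switched on (at least 0.34 of 0.40 rad) (value of joint power above 0.34 rad), for 0.1 s.
2. the yellow plunger is pushed down (at least 11 of 14 mm) (value of joint clamp above 0.011 m), for 0.1 s.
3. the green button is pressed (at least 5 of 7 mm) (value of joint purge above 0.005 m), for 0.2 s.
At the end, for the whole second after the job is handed in: The rocker is on (at least 0.34 rad), the plunger down (at least 11 mm), and the fingers hold the green button down (at least 5 mm); the red and white buttons are free (under 2 mm), the meter in the cradle is within 15 mm of its start and the other loose things within 30 mm (value of joint power above 0.34 rad and value of joint clamp above 0.011 m and value of joint purge above 0.005 m and contact force between the fingers and purge_base above 0.5 N and value of joint each of stop, drain below 0.002 m and not (distance of test_meter from where it was at the start of the episode above 0.015 m) and not (distance of meter_a from where it was at the start of the episode above 0.03 m) and not (distance of meter_b from where it was at the start of the episode above 0.03 m) and not (distance of meter_c from where it was at the start of the episode above 0.03 m) and not (distance of cup from where it was at the start of the episode above 0.03 m) and not (distance of register from where it was at the start of the episode above 0.03 m) and not (distance of nut from where it was at the start of the episode above 0.03 m) and not (distance of driver from where it was at the start of the episode above 0.03 m)); the arm keeps its last pose, push and grip.
It fails at once if the red or the white button is pressed (2 mm or more) (value of joint any of stop, drain above 0.002 m).
It fails at once if the plunger is pushed (over 5 mm) before the rocker is on (value of joint clamp above 0.005 m and value of joint power below 0.3 rad).
It fails at once if the green button is pressed (over 2 mm) before the plunger is down (value of joint purge above 0.002 m and value of joint clamp below 0.01 m).
It fails at once if the meter in the cradle is lifted or shifted by more than 15 mm (distance of test_meter from where it was at the start of the episode above 0.015 m).
It fails at once if another loose thing is lifted or shifted by more than 30 mm (distance of any of meter_a, meter_b, meter_c, cup, register, nut, driver from where it was at the start of the episode above 0.03 m).
It also fails if it takes over 53 s, if anything falls off the work surface, if the arm or the gripper's body presses on something with over 40 N, if the wrist force passes 120 N, or if a joint passes its speed limit or range.

## Working session

There is one attempt and no reset: what is moved stays moved. The work goes in short steps, Python scripts to look and compute and a tool call to move; the robot and the scene stay as the last step left them, time stands still between calls to the robot, and variables do not carry over. Pictures are saved under pics/ and viewed, and the job is handed in when it is done.

Besides the shell and the picture viewer there is one more tool, called after "Call:" as a command line: name --argument value ..., lists and objects as JSON in quotes. carry_out: Moves the arm, as the interface text tells. Its arguments: {"type":"object","properties":{"rows":{"type":"array"},"squeeze":{"type":"number"}},"required":["rows"]}

```bash
mkdir -p pics; python3 - <<'E'
from workcell import arm
import cv2
for n in ("scene","top"):
    im=arm.read_camera(n); cv2.imwrite(f"pics/{n}0.png",im[:,:,::-1]); print(n,arm.camera_info(n))
o=arm.get_obs(); print({k:o[k] for k in("time","position","ee_rot","contact_force","width")})
E
```

```text
scene {'fx': 441.7600959071002, 'fy': 441.7600959071002, 'cx': 315.9361287738625, 'cy': 244.76916496643008, 'view': array([[-0.76301522,  0.64636145,  0.00496526,  0.38603507],
       [ 0.50742077,  0.60372207, -0.61485268, -0.2214984 ],
       [-0.40041471, -0.46662248, -0.78862635,  1.39535793],
       [ 0.        ,  0.        ,  0.        ,  1.        ]])}
top {'fx': 593.8440563866936, 'fy': 593.8440563866936, 'cx': 321.9739331092833, 'cy': 237.96571305974223, 'view': array([[-0.01812765, -0.99982489,  0.00464556,  0.01207268],
       [-0.98659101,  0.01713355, -0.16231028,  0.55101707],
       [ 0.16220226, -0.00752557, -0.98672883,  1.41086185],
       [ 0.        ,  0.        ,  0.        ,  1.        ]])}
{'time': 0.1, 'position': array([0.24013052, 0.60340456, 0.20467653]), 'ee_rot': array([-1.42644770e-04,  1.88257524e-01,  9.82119355e-01, -8.10320695e-04]), 'contact_force': array([0.56693476, 0.52764995, 0.53072253]), 'width': 0.9975934016686575}
```

View pics/scene0.png

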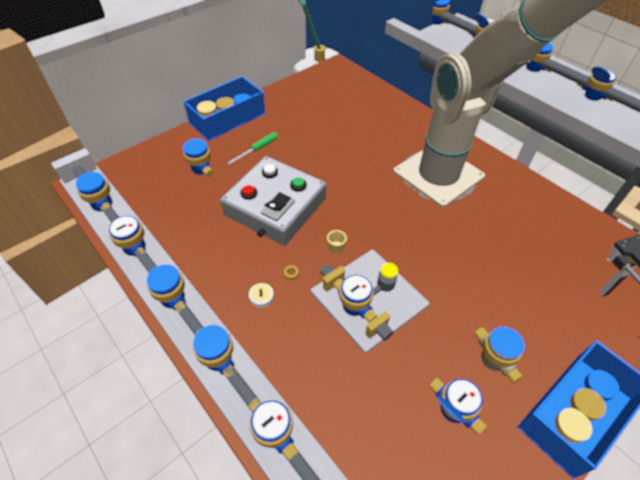

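View pics/top0.png

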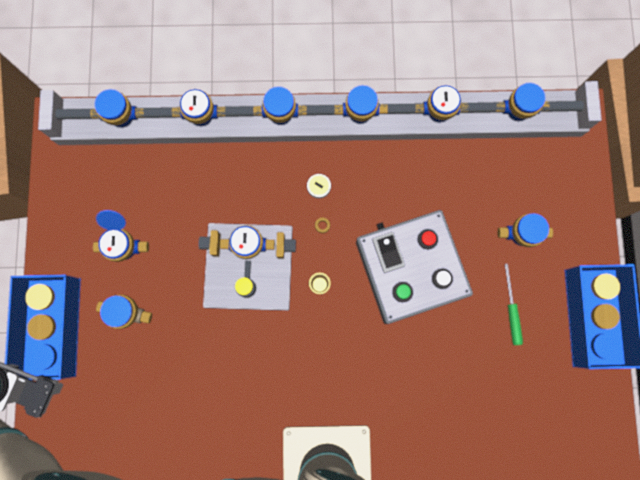

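The top view shows the control box on the right: rocker near (388,250), red (429,238), white (443,278) and green (403,291). The cradle is on the left with the yellow plunger near (244,286). I'll enlarge these.

```bash
python3 - <<'E'
import cv2
t=cv2.imread("pics/top0.png"); s=cv2.imread("pics/scene0.png")
def c(im,x,y,w,h,k,n): cv2.imwrite(n,cv2.resize(im[y:y+h,x:x+w],None,fx=k,fy=k,interpolation=cv2.INTER_CUBIC))
c(t,350,205,130,120,5,"pics/ct1.png"); c(t,195,215,110,100,5,"pics/ct2.png")
c(s,215,150,120,100,5,"pics/cs1.png"); c(s,305,240,130,115,5,"pics/cs2.png")
E
```

```text
(no output)
```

View pics/ct1.png

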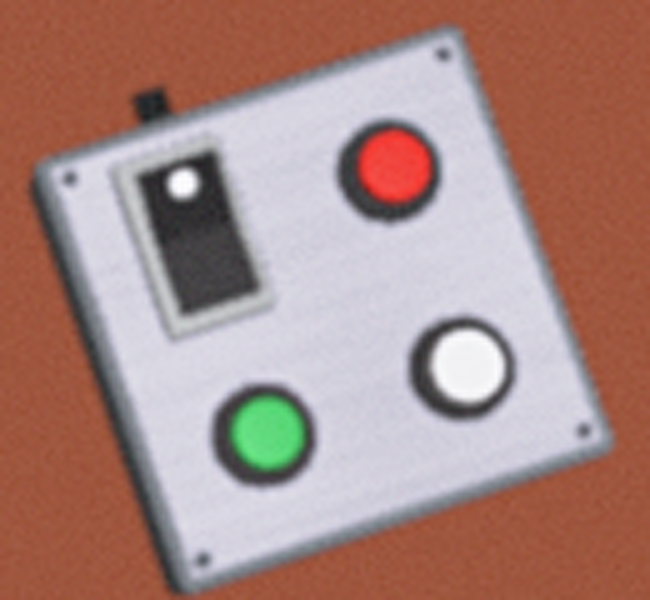

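View pics/ct2.png

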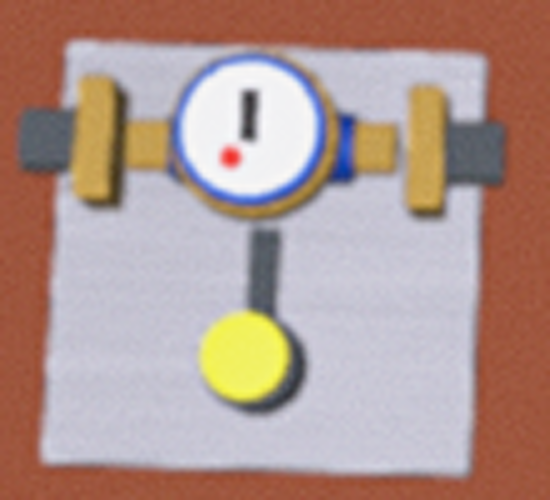

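View pics/cs1.png

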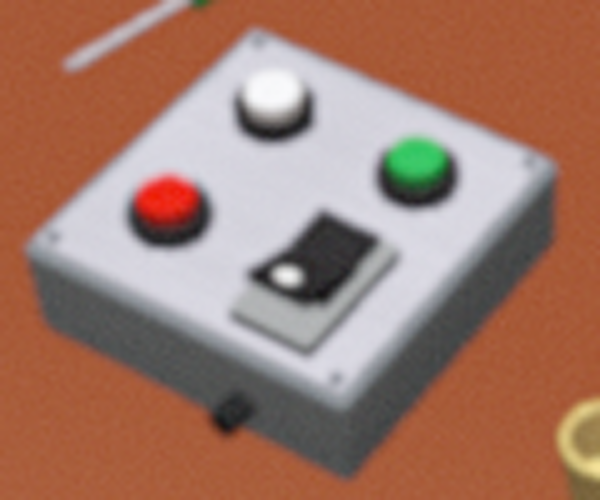

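View pics/cs2.png

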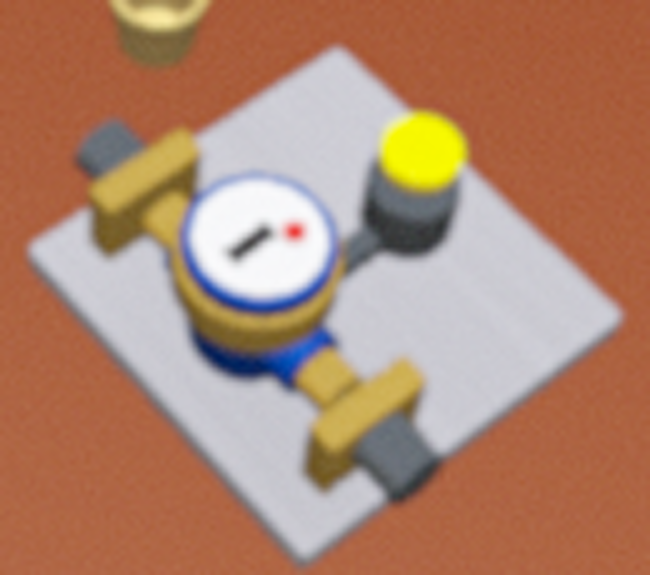

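```bash
cat > h.py <<'E'
import numpy as np
from workcell import arm
def ray(n,u,v,z):
    i=arm.camera_info(n);V=np.array(i["view"]);R=V[:3,:3];t=V[:3,3]
    C=-R.T@t; d=R.T@np.array([(u-i["cx"])/i["fx"],(v-i["cy"])/i["fy"],1]); return C+d*(z-C[2])/d[2]
E
python3 - <<'E'
from h import *
T=dict(dot=(182,184,.104),red=(396,166,.092),white=(467,367,.092),green=(268,431,.092))
S=dict(dot=(288,276,.104),red=(168,198,.092),white=(273,91,.092),green=(415,159,.092))
P={}
for k in T:
    a=ray("top",350+T[k][0]/5-.4,205+T[k][1]/5-.4,T[k][2]);b=ray("scene",215+S[k][0]/5-.4,150+S[k][1]/5-.4,S[k][2])
    P[k]=(a+b)/2; print(k,a.round(4),b.round(4))
print("yellow",ray("top",195+245/5-.4,215+356/5-.4,.087).round(4),ray("scene",305+424/5-.4,240+150/5-.4,.087).round(4))
for n,u,v in(("r-w","red","white"),("w-g","white","green"),):
    d=P[u]-P[v];print(n,np.linalg.norm(d[:2]),np.degrees(np.arctan2(d[1],d[0])))
c=(P["red"]+P["green"])/2; print("centre",c)
print("rocker centre",P["red"]+P["green"]-P["white"], "dot-rc",P["dot"]-(P["red"]+P["green"]-P["white"]))
# meter top, cup, etc
print("meter",ray("top",195+250/5,215+130/5,.107),ray("scene",305+260/5,240+240/5,.107))
print("cup",ray("top",319,283,.045),"reg",ray("top",319,185,.023))
E
```

```text
dot [ 0.5307 -0.1475  0.104 ] [ 0.5318 -0.1495  0.104 ]
red [ 0.5394 -0.2509  0.092 ] [ 0.5412 -0.249   0.092 ]
white [ 0.4433 -0.2797  0.092 ] [ 0.4449 -0.2816  0.092 ]
green [ 0.4149 -0.185   0.092 ] [ 0.4172 -0.1852  0.092 ]
yellow [0.4337 0.1886 0.087 ] [0.4348 0.1892 0.087 ]
r-w 0.10103432688922043 17.70859129090221
w-g 0.09956831387443058 -73.65840289188034
centre [ 0.47819264 -0.21752095  0.092     ]
rocker centre [ 0.51230865 -0.1543819   0.092     ] dot-rc [0.01891053 0.00585171 0.012     ]
meter [0.53687988 0.18316882 0.107     ] [0.54051339 0.18499416 0.107     ]
cup [0.44077944 0.0114942  0.045     ] reg [0.69046181 0.00717678 0.023     ]
```

Both cameras agree to about 2 mm. The button spacings come out at 101 and 99.6 mm against the stated 100 mm, and the box yaw is about 17°. Next I'll move above the rocker dot with the fingers shut and the jaw axis across the rocker.

Call:
carry_out --rows '[[[0.296,-0.75,0],0.68,0],[[0.296,-0.75,0],0.68,0],[[0.296,-0.75,0],0.68,0],[[0.296,-0.75,0],0.68,0],[[0.296,-0.75,0],0.68,0],[[0.296,-0.75,0],0.68,0],[[0.296,-0.75,0],0.68,0],[[0.296,-0.75,0],0.68,0],[[0.296,-0.75,0],0.68,0],[[0.296,-0.75,0],0.68,0],[[0.296,-0.75,0],0.68,0],[[0.296,-0.75,0],0.68,0],[[0.296,-0.75,0],0.68,0],[[0.296,-0.75,0],0.68,0],[[0.296,-0.75,0],0.68,0],[[0.296,-0.75,0],0.68,0],[[0.296,-0.75,0],0.68,0],[[0.296,-0.75,0],0.68,0],[[0.296,-0.75,0],0.68,0],[[0.296,-0.75,0],0.68,0]]' --squeeze 20

```text
time: 2.1
position: [0.5357, -0.1443, 0.2046]
ee_rot: [-0.0, -0.152, 0.988, -0.0]
contact_force: [0.7, 0.2, 0.1]
width: 0.004
```

Call:
carry_out --rows '[[[0.0,-0.003,-0.04],0,0],[[0.0,-0.003,-0.08],0,0],[[0.0,-0.003,-0.092],0,0],[[0.0,-0.003,-0.098],0,0],[[0.0,-0.003,-0.104],0,0],[[0.0,-0.003,-0.108],0,0],[[0.0,-0.003,-0.11],0,0],[[0.0,-0.003,-0.11],0,0]]'

```text
time: 2.9
position: [0.5367, -0.1476, 0.0953]
ee_rot: [0.001, -0.152, 0.988, -0.001]
contact_force: [0.5, 1.0, 1.1]
width: 0.003
```

Call:
carry_out --rows '[[[0,0,-0.002],0,0],[[0,0,-0.004],0,0],[[0,0,-0.004],0,0]]'

```text
time: 3.2
position: [0.537, -0.1478, 0.0941]
ee_rot: [0.002, -0.151, 0.988, -0.001]
contact_force: [-5.0, 2.2, 22.1]
width: 0.004
```

```bash
python3 - <<'E'
from workcell import arm
import cv2
o=arm.get_obs();print(o["position"],o["contact_force"])
for n,(x,y) in dict(scene=(215,150),top=(350,205)).items():
    im=arm.read_camera(n)[:,:,::-1][y:y+110,x:x+130]; cv2.imwrite(f"pics/{n}1.png",cv2.resize(im,None,fx=5,fy=5,interpolation=2))
E
```

```text
[ 0.53699827 -0.14777061  0.09405246] [-5.00125325  2.20117555 22.11437554]
```

View pics/scene1.png

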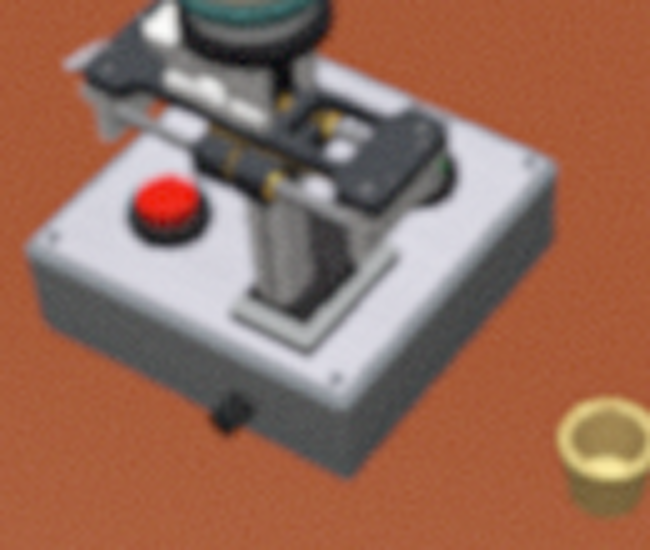

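The pressing ends on a hard stop at z = 0.094 with 22 N, which is the height of the dot when fully on. Next I'll lift off and move to the plunger.

Call:
carry_out --rows '[[[0,0,0.04],0,0],[[0,0,0.08],0,0],[[-0.015,0.045,0.1],0,0],[[-0.03,0.09,0.1],0,0],[[-0.045,0.135,0.1],0,0],[[-0.06,0.18,0.1],0,0],[[-0.075,0.225,0.1],0,0],[[-0.09,0.27,0.1],0,0],[[-0.1,0.31,0.1],0,0],[[-0.103,0.337,0.1],0,0],[[-0.103,0.337,0.1],0,0],[[-0.103,0.337,0.1],0,0]]'

```text
time: 4.5
position: [0.4338, 0.1886, 0.1939]
ee_rot: [0.001, -0.152, 0.988, -0.002]
contact_force: [-0.5, 0.0, -0.7]
width: 0.004
```

```bash
python3 - <<'E'
from workcell import arm
import cv2
o=arm.get_obs();print(o["position"],o["contact_force"])
for n,(x,y) in dict(scene=(215,150),top=(350,205)).items():
    f=arm.read_camera(n)[:,:,::-1]; cv2.imwrite(f"pics/{n}2f.png",f)
    im=f[y:y+110,x:x+130]; cv2.imwrite(f"pics/{n}2.png",cv2.resize(im,None,fx=5,fy=5,interpolation=2))
E
```

```text
[0.43382466 0.18864485 0.19393575] [-0.54024444  0.00738017 -0.69781293]
```

View pics/scene2.png

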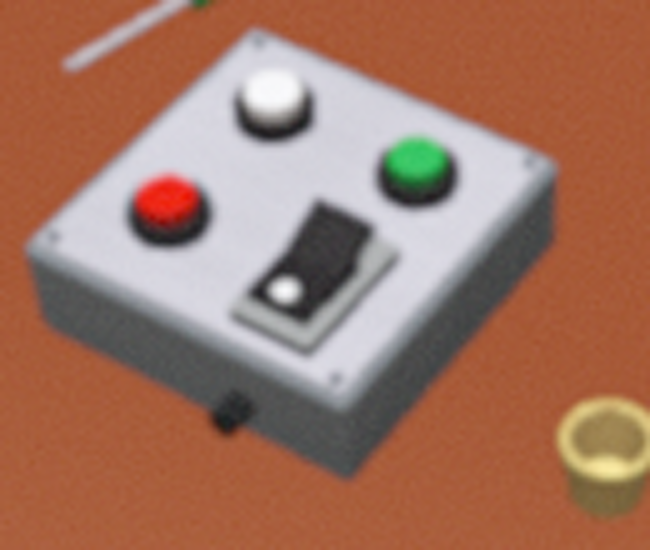

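View pics/scene2f.png

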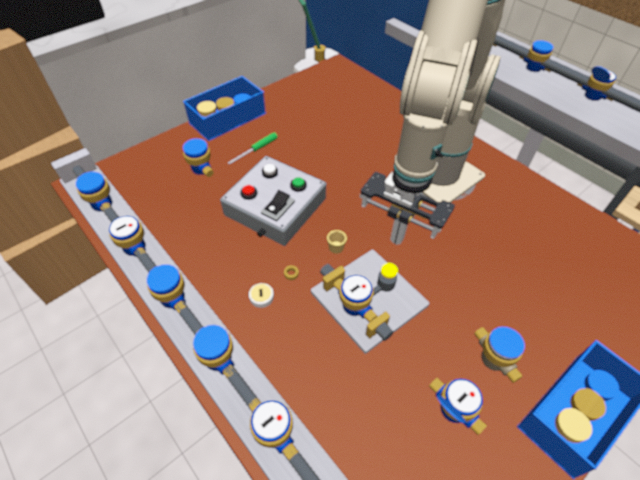

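The rocker is down: its dotted end is level, with the dot near (272,208), and the near half is raised. All other things are in place. Now I'll push the plunger.

Call:
carry_out --rows '[[[0.0,0,-0.04],0,0],[[0.0,0,-0.08],0,0],[[0.0,0,-0.1],0,0],[[0.0,0,-0.106],0,0],[[0.0,0,-0.112],0,0],[[0.0,0,-0.117],0,0],[[0.0,0,-0.121],0,0],[[0.0,0,-0.123],0,0],[[0.0,0,-0.123],0,0]]'

```text
time: 5.5
position: [0.435, 0.1871, 0.073]
ee_rot: [0.002, -0.15, 0.989, -0.002]
contact_force: [-2.6, -3.7, 18.7]
width: 0.006
```

The plunger bottoms out at z = 0.073 with 18.7 N. I'll lift off, move over the green button and check the view.

Call:
carry_out --rows '[[[0,0,0.04],0,0],[[0,0,0.08],0,0],[[0,-0.04,0.1],0,0],[[-0.002,-0.085,0.1],0,0],[[-0.005,-0.13,0.1],0,0],[[-0.008,-0.175,0.1],0,0],[[-0.01,-0.22,0.1],0,0],[[-0.013,-0.265,0.1],0,0],[[-0.016,-0.31,0.1],0,0],[[-0.018,-0.35,0.1],0,0],[[-0.019,-0.372,0.1],0,0],[[-0.019,-0.372,0.1],0,0],[[-0.019,-0.372,0.1],0,0]]'

```text
time: 6.8
position: [0.4167, -0.1847, 0.1733]
ee_rot: [0.003, -0.15, 0.989, -0.002]
contact_force: [0.5, -0.7, -0.1]
width: 0.004
```

```bash
python3 - <<'E'
from workcell import arm
import cv2
o=arm.get_obs();print(o["position"],o["contact_force"])
f=arm.read_camera("scene")[:,:,::-1]
cv2.imwrite("pics/scene3.png",cv2.resize(f[140:360,210:440],None,fx=2.7,fy=2.7,interpolation=2))
E
```

```text
[ 0.41667317 -0.18466857  0.17333198] [ 0.46444904 -0.74919671 -0.06237984]
```

View pics/scene3.png

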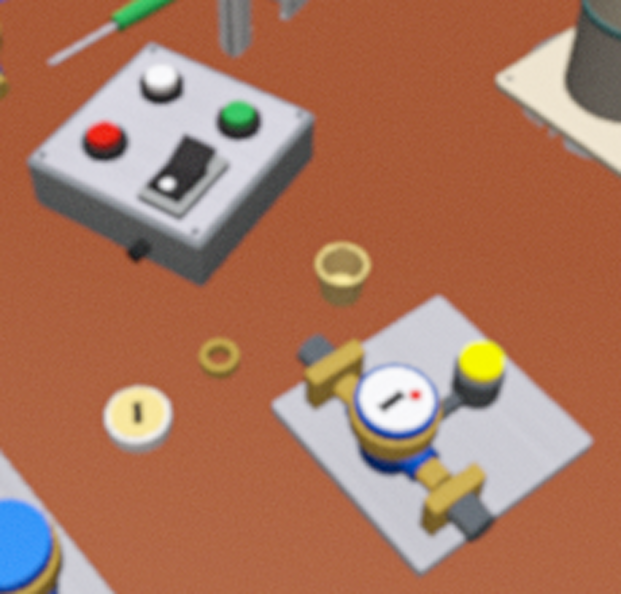

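The plunger head now sits on its post and stays in, the rocker is still on, and the meter has not moved. The fingers are above the green button, so I'll press it.

Call:
carry_out --rows '[[[0,0,-0.04],0,0],[[0,0,-0.07],0,0],[[0,0,-0.079],0,0],[[0,0,-0.084],0,0],[[0,0,-0.088],0,0],[[0,0,-0.09],0,0],[[0,0,-0.09],0,0],[[0,0,-0.09],0,0],[[0,0,-0.09],0,0]]'

```text
time: 7.75
position: [0.4169, -0.1827, 0.0859]
ee_rot: [0.004, -0.151, 0.989, -0.002]
contact_force: [-5.4, 4.9, 22.0]
width: 0.005
```

```bash
python3 - <<'E'
from workcell import arm
import cv2
o=arm.get_obs();print(o["time"],o["position"],o["contact_force"])
for n,(x,y) in dict(scene=(210,140),top=(190,180)).items():
    f=arm.read_camera(n)[:,:,::-1]; f=f[y:y+220,x:x+290]
    cv2.imwrite(f"pics/{n}4.png",cv2.resize(f,None,fx=2.7,fy=2.7,interpolation=2))
o=arm.get_obs();print(o["time"],o["position"],o["contact_force"])
E
```

```text
7.75 [ 0.41691172 -0.1827255   0.08586749] [-5.43991731  4.88836115 22.03872202]
7.85 [ 0.41691664 -0.18272183  0.08585932] [-4.15341305  4.3796328  23.31306367]
```

View pics/scene4.png

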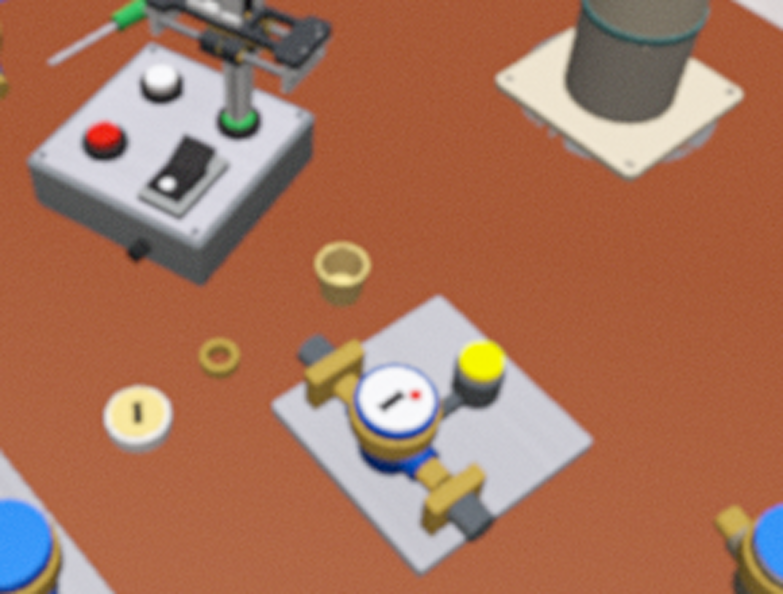

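View pics/top4.png

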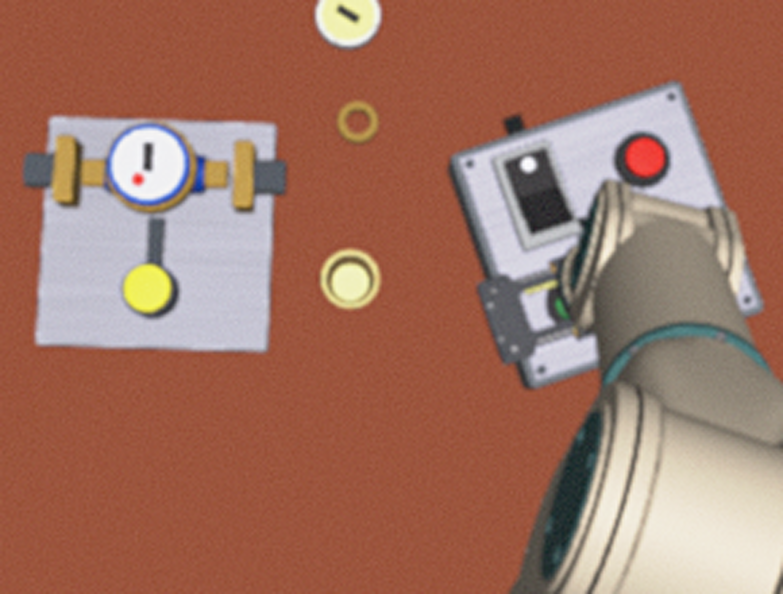

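The green button is held down: the tip is at z = 0.086 and 22 N is far above the 4 N spring, so it rests on its stop. The rocker is on, the plunger is down, and the red and white buttons and the loose things are untouched. Handing in now.

```bash
python3 - <<'E'
from workcell import arm
print(arm.finish_job()); o=arm.get_obs();print(o["time"],o["position"],o["contact_force"])
E
```

```text
the job is handed in; nothing more can be done
None
the job is handed in; nothing more can be done
```

I pressed the rocker on, pushed the yellow plunger in, then pressed the green button and handed the job in at 7.85 s while still holding it. All three were pressed in that order with shut fingertips.

- **Rocker:** it reached its stop at z = 0.094 m with 22 N. The later pictures show the dotted end level.
- **Plunger:** it reached its stop at z = 0.073 m with 19 N. It was still in after I lifted off.
- **Green button:** it is held at z = 0.086 m with about 22–23 N. That is about 1 mm above the nominal 0.085 m for fully pressed, but the force is far above the 4 N that holds it down.

In the last pictures the meter in the cradle, cup, nut and register were where they started, and the red button was free. The white button showed free in the scene view but was hidden by the arm in the top view. The other three meters were outside those last crops, and only the screwdriver's near end was in view. The fingers never went near any of these, and no check failed. The job reports no verdict, so I judged the joint positions from fingertip heights, forces and pictures.

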